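Pull the candle stubs from the sprung candle bar and start the wax melter

ROBOT

A 6-joint arm with a two-finger parallel gripper is mounted at the origin on the work surface. World frame = base frame: x ahead of the robot, y to its left, z up, the work surface at z = 0. Lengths are in m, angles in rad, forces in N, time in s.
With the tool pointing down it reaches from about 0.325 to 0.85 m from the base axis. Payload 15.5 kg.
Tool frame: the origin (TCP) lies at the very end of the fingers, on their centre line; the grasp point (between the pads) lies 19 mm behind it; z points along the fingers, y is the line along which they close (so a half turn about z gives the same grasp; the last joint's range is limited). The gripper opens to 91 mm and grips with 3 to 60 N. Pads are 32 mm wide; open, the fingers measure 118 mm over their backs; the gripper's body (76 mm by 178 mm) begins 60 mm behind the grasp point.
Start: joints at [-1.236, 0.494, 1.345, -0, 1.302, -0.096], TCP at [0.26, -0.568, 0.214] pointing down, gripper open.
Joint ranges: [-2.91, 2.91], [-0.82, 2.16], [0.22, 2.67], [-1.22, 4.37], [0.12, 2.79], [-3.08, 3.08]. Speed limits (rad/s): [1.89, 1.89, 2.57, 3.01, 3.01, 3.01].

INTERFACE

Orientations are given as [roll, pitch, yaw] about the fixed x, y, z axes, in that order (R = Rz(yaw) Ry(pitch) Rx(roll)).
In Python, from rig import arm gives the robot as it stands.
- The arm moves only by the shell command python3 -m jog 'ROWS' [OPENING] [FORCE]. ROWS is JSON, a list of rows, each a list of 2 entries, a list of its own where there are three numbers: the shift along the tool's x, y, z in m, then the turn about the tool's z in degrees. In form: [[[x, y, z], twist], ...]. A call has 1 to 10 rows; each row shifts and turns the commanded pose from where the row before left it, along the tool's axes as they then stand; what a row does not reach is not made up. A row lasts 1/8 s, in which the tool goes at most 62.5 mm and 10.7 degrees, less where a joint would pass 70% of its speed; a pose out of reach is approached as far as the arm can. A call with a gripper value outside its range is refused whole. OPENING is the finger opening in m, from 0 to 0.0912, set as the call begins (- or left out, the last holds). The fingers move at their own pace and stop on an object; FORCE is the grip in N (left out, the last holds). Time passes only in rows, so rows that do not move let the fingers close. It gives the time, the measured TCP pose, the force, the opening and the grip force at its end, in the units of the state.
- arm.read_state(): the state, without advancing time (a new reading comes with each control period).
- arm.read_camera(name): name is "scene" or "top"; returns a dict with "frame" (480x640x3 uint8, red, green, blue), "fx", "fy", "cx", "cy" (pixels), "eye" and "orientation" of the camera in the world. Camera axes: x right, y down, z forward; pixel columns grow to the right and rows downward; lengths in m; the calibration is good to about 2 mm. A picture is of the moment at which its call begins. There is no depth.
- arm.job_done(): hands the job in; it is judged then, once.
The state is a dict: "time": time; "joints": joint angles; "dq": joint speeds; "joint_efforts": joint torques, N m; "position": TCP position; "tcp_rot": TCP orientation; "force": force on the tool from outside, world axes, zero at the start; "ft_torque": the same for the moment, N m; "grip_width": finger opening in m; "grip_force": force on a finger pad.
Only numpy, scipy, OpenCV 4.12 (cv2) and the standard library are available. Lean on these libraries where they do the work, as an engineer would, in place of code of your own. Each camera call takes 0.05 s, during which the arm holds its last target. There are 200 camera calls.

TASK

The spent candle stubs are to be melted down: take the lid off the wax melter, pull every stub out of the sprung cups of the candle bar and put them all into the melter's pot. When the last one is in, lay the lid back flat on the pot so that it covers it all round, and only then turn the dial clockwise past its click to the on position. Leave the flask, the silver candlestick and the glass where they stand.

Things in the scene. Friction and masses are not known exactly. Their poses are not given: they have to be found in the camera images.
- stub1: cream wax candle stub, a cylinder 22 mm in diameter and 60 mm long plus a 6 mm wick end; 30 g. Origin at mid-length on its axis; z points along the axis to the wick. Starts upright, its lower 22 mm in one of the cups of the candle bar (which one varies), where two spring leaves are snapped into a 16 mm waist above its foot. None if absent.
- stub2: cream wax candle stub, a cylinder 22 mm in diameter and 66 mm long plus a 6 mm wick end; 30 g. Origin at mid-length on its axis; z points along the axis to the wick. Starts upright, its lower 22 mm in one of the cups of the candle bar (which one varies), where two spring leaves are snapped into a 16 mm waist above its foot. None if absent.
- stub3: cream wax candle stub, a cylinder 22 mm in diameter and 73 mm long plus a 6 mm wick end; 30 g. Origin at mid-length on its axis; z points along the axis to the wick. Starts upright, its lower 22 mm in one of the cups of the candle bar (which one varies), where two spring leaves are snapped into a 16 mm waist above its foot. None if absent.
- stub4: cream wax candle stub, a cylinder 22 mm in diameter and 80 mm long plus a 6 mm wick end; 30 g. Origin at mid-length on its axis; z points along the axis to the wick. Starts upright, its lower 22 mm in one of the cups of the candle bar (which one varies), where two spring leaves are snapped into a 16 mm waist above its foot. None if absent.
- candle_bar: four-light candle bar, immovable: dark iron foot 262 x 70 x 12 mm, four brass cups (31 mm outside) over 48 mm drip pans. Origin: centre of its underside; x along the row. Cup axes at x = -93, -31, 31, 93 mm, y = 0; floors at height 34 mm, rims at 56 mm, leaves on the y sides below the rim. A stub takes a straight upward pull of 9 to 14 N; it snaps free within 10 mm and clears the cup after 22 mm.
- melter: bench wax melter, immovable: white housing 260 x 200 mm (its own x and y), deck at height 105 mm, with a round aluminium pot sunk into it and a dial on the front of the deck. Origin at the centre of its underside; its -x side is the front. Pot axis at x = +35 mm, y = 0; dial axis at x = -92 mm, y = 0.
- pot_rim (a point): centre of the pot's mouth, at the height of its rim, 115 mm above the table (10 mm above the deck). Pot: 139 mm inside diameter, 103 mm deep from rim to floor; the rim is 154 mm across outside.
- lid: loose flat aluminium pot lid, a plain disc 164 mm in diameter and 6 mm thick without a lip, with a black round knob 26 mm in diameter standing on its middle from 6 to 38 mm above the underside. Origin at the centre of the underside, z up through the knob. 0.2 kg. It starts on the pot.
- dial (a joint): angle of the melter's dial, rad: 0 is off (bar grip along the melter's x), 1.2 is on (bar turned 1.2 rad clockwise seen from above). A snap spring holds it at both ends: turning it from off takes up to about 0.13 N m, it clicks over at about 0.6, and from there the spring drives it on to the stop at 1.22.
- dial_grip (a point): point on the dial's vertical axis at the height to grip, 142 mm above the table. The dial: a black disc 42 mm in diameter with an upright bar grip 40 mm long, 14 mm thick and 32 mm high (top at 149 mm), its long side along the melter's x when off.
- flask: bystander: white insulated flask with black cap, 72 mm in diameter, 230 mm tall, 0.6 kg. Origin at the centre of its underside.
- candlestick: bystander: silver candlestick, stepped round foot 96 mm in diameter, 104 mm tall, 0.35 kg. Origin at the centre of its underside.
- glass: bystander: drinking glass with a tea light in it, 72 mm in diameter, 75 mm tall, 0.25 kg. Origin at the centre of its underside.

How it is judged:
By the outcome, as a careful person would: the job done as asked, in the order asked, and still so for the second after the job is handed in, with the robot touching nothing.
Of stub1, stub2, stub3, stub4 only 3 to 4 are there at a start; the rules pass over those that are not, and their reading is None.
At some moment in a run one of lid may be knocked a few centimetres aside while the robot is not near it.
Once in a run the grip may slacken for a moment while it holds something.
It also fails if it takes over 210 s, if anything falls off the work surface, if the arm or the gripper's body presses on something with over 40 N, if the wrist force passes 120 N, or if a joint passes its speed limit or range.

## Working session

There is one attempt and no reset: what is moved stays moved. The work goes in short steps, Python scripts to look and compute and a shell command to move; the robot and the scene stay as the last step left them, time stands still between calls to the robot, and variables do not carry over. Pictures are saved under pics/ and viewed, at most 14 in all, crops included, and the job is handed in when it is done.

```bash
ls; mkdir -p pics
python3 - <<'E'
from rig import arm
import cv2
s=arm.read_state();print({k:s[k] for k in('time','position','tcp_rot','grip_width','force')})
for n in('scene','top'):
    c=arm.read_camera(n);cv2.imwrite(f'pics/{n}0.png',cv2.cvtColor(c['frame'],cv2.COLOR_RGB2BGR))
    print({k:v for k,v in c.items() if k!='frame'})
E
```

```text
pics
{'time': 0.0, 'position': array([ 0.2603042 , -0.56781228,  0.2133481 ]), 'tcp_rot': array([-3.14041866e+00, -1.13037814e-04,  4.29789509e-01]), 'grip_width': 0.09090935623708593, 'force': array([ 1.14920714, -0.34485744, -0.52920102])}
{'fx': 444.0068545785884, 'fy': 444.0068545785884, 'cx': 313.9717061082565, 'cy': 233.2462136073251, 'eye': array([ 1.00606103, -0.63028806,  0.58784829]), 'orientation': array([-2.115482  , -0.0097378 ,  0.57006498])}
{'fx': 527.8721549367502, 'fy': 527.8721549367502, 'cx': 314.9623309610143, 'cy': 243.50003730460975, 'eye': array([0.36508937, 0.01003673, 1.38645853]), 'orientation': array([-2.95548052, -0.00544911, -1.551985  ])}
```

View pics/scene0.png

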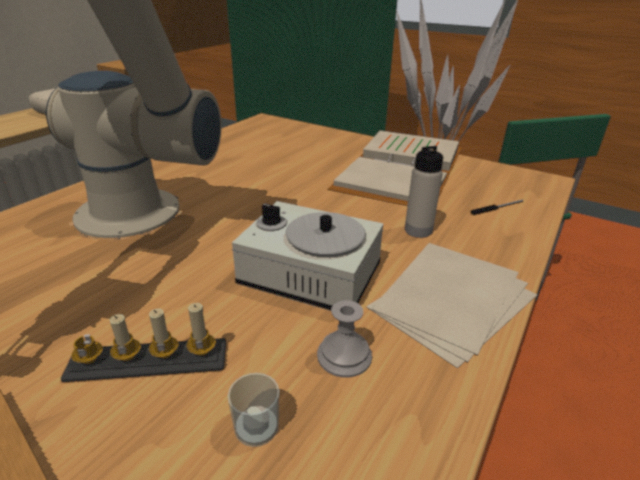

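View pics/top0.png

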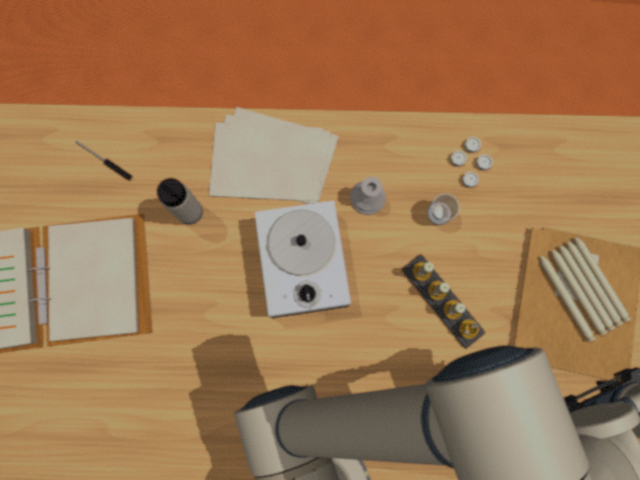

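Scene view: three stubs stand in the bar at about (120,335), (158,330) and (197,328), and the cup at (87,350) is empty. Top view: lid knob (301,240), dial (306,293), and the bar runs from (422,268) to (470,328).

```bash
cat > h.py <<'E'
import numpy as np, cv2
from scipy.spatial.transform import Rotation as R
from rig import arm
def cam(n): return arm.read_camera(n)
def ray(c,p):
    d=np.array([(p[0]-c['cx'])/c['fx'],(p[1]-c['cy'])/c['fy'],1.])
    return R.from_euler('xyz',c['orientation']).as_matrix()@d
def onz(c,p,z):
    d=ray(c,p); return c['eye']+d*(z-c['eye'][2])/d[2]
def proj(c,P):
    q=R.from_euler('xyz',c['orientation']).as_matrix().T@(np.asarray(P)-c['eye'])
    return np.array([c['cx']+c['fx']*q[0]/q[2],c['cy']+c['fy']*q[1]/q[2]])
def tri(c1,p1,c2,p2):
    A=[];b=[]
    for c,p in((c1,p1),(c2,p2)):
        d=ray(c,p);d/=np.linalg.norm(d);M=np.eye(3)-np.outer(d,d);A.append(M);b.append(M@c['eye'])
    x=np.linalg.lstsq(np.vstack(A),np.hstack(b),rcond=None)[0]
    return x,[float(np.linalg.norm(M@x-v)) for M,v in zip(A,b)]
def blobs(m,lo,hi,box):
    x0,y0,x1,y1=box;k=np.zeros_like(m);k[y0:y1,x0:x1]=m[y0:y1,x0:x1]
    n,l,s,ce=cv2.connectedComponentsWithStats(k.astype(np.uint8))
    return [(ce[i].round(1),s[i].tolist(),(l==i)) for i in range(1,n) if lo<s[i,4]<hi]
def save(c,name,box,f):
    x0,y0,x1,y1=box
    cv2.imwrite('pics/'+name,cv2.resize(cv2.cvtColor(c['frame'],cv2.COLOR_RGB2BGR)[y0:y1,x0:x1],None,fx=f,fy=f,interpolation=cv2.INTER_CUBIC))
E
python3 - <<'E'
from h import *
t=cam('top');s=cam('scene')
np.save('t.npy',t['frame'])
h=cv2.cvtColor(t['frame'],cv2.COLOR_RGB2HSV).astype(int)
# housing
m=(h[...,1]<45)&(h[...,2]>150)
for ce,st,l in blobs(m,1500,12000,(240,190,365,330)):
    l=cv2.morphologyEx(l.astype(np.uint8),cv2.MORPH_CLOSE,np.ones((25,25)))
    pts=cv2.findContours(l,0,2)[0][0]
    w=np.array([onz(t,p[0],.105)[:2] for p in pts],np.float32);print('housing',ce,st,cv2.minAreaRect(w))
m=h[...,2]<50
for ce,st,l in blobs(m,20,600,(260,200,345,320)):print('black',ce,st,onz(t,ce,.153),onz(t,ce,.149))
m=h[...,2]<75
for ce,st,l in blobs(m,200,4000,(395,245,490,355)):
    l=cv2.morphologyEx(l.astype(np.uint8),cv2.MORPH_CLOSE,np.ones((25,25)))
    pts=cv2.findContours(l,0,2)[0][0]
    w=np.array([onz(t,p[0],.012)[:2] for p in pts],np.float32);print('bar',ce,st,cv2.minAreaRect(w))
save(t,'tb.png',(395,245,495,355),5);save(s,'sb.png',(60,285,240,390),4)
E
```

```text
housing [300.5 251.2] [240, 190, 111, 126, 8481] ((0.6007822751998901, 0.05943046510219574), (0.3214961290359497, 0.2308652102947235), 9.875091552734375)
black [300.6 240. ] [297, 236, 8, 9, 60] [0.60522562 0.04202627 0.153     ] [0.60600437 0.04213    0.149     ]
black [306.4 292.3] [300, 286, 15, 15, 138] [0.48100803 0.02550796 0.153     ] [0.48138394 0.02555813 0.149     ]
bar [436.1 301. ] [402, 256, 73, 91, 1058] ((0.4797201156616211, -0.32403621077537537), (0.25447437167167664, 0.06369134783744812), 38.64899444580078)
```

View pics/tb.png

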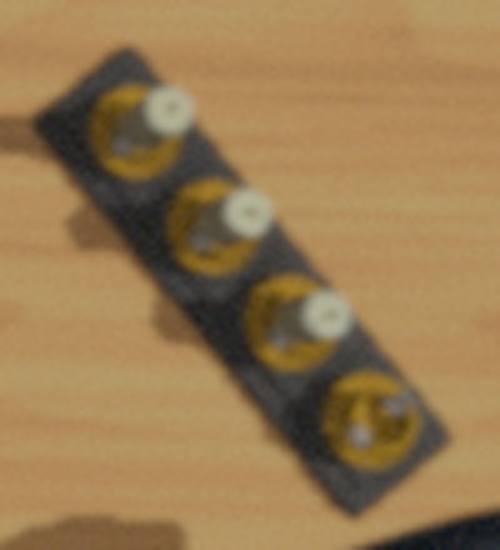

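View pics/sb.png

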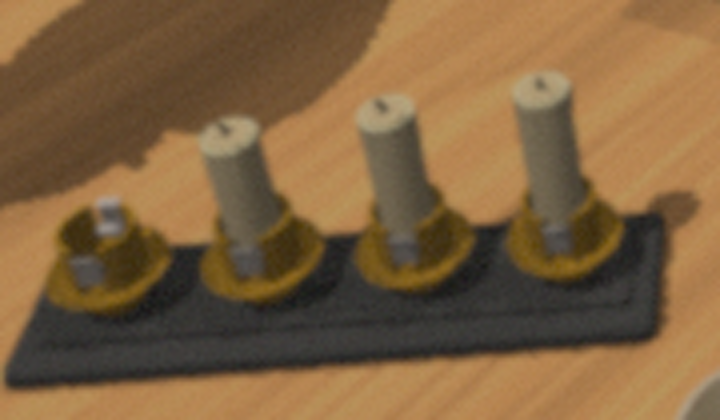

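Crops: stub tops are at top-view (429,267), (444.5,287.5), (460,308), and at scene-view (195.5,307.5), (156.5,313), (117.5,319). Stubs are not tilted, and the fourth cup is empty. Next I triangulate all of these.

```bash
cat > m.py <<'E'
from h import *
t=cam('top');s=cam('scene')
for a,b in(((429,267),(195.5,307.5)),((444.4,287.4),(156.5,313)),((460,307.8),(117.5,319))):
    x,e=tri(t,a,s,b);print('stub top',x.round(4),np.round(e,4))
def fit(c,box,white):
    h=cv2.cvtColor(c['frame'],cv2.COLOR_RGB2HSV).astype(int)
    return h
hs=fit(s,0,0);ht=fit(t,0,0)
kb=blobs(hs[...,2]<55,30,900,(245,195,365,250))
for ce,st,l in kb:print('scene black',ce,st)
# knob top via tri of blob tops
for z,name,ct in((.153,'knob',(301,239.5)),(.149,'dial',(306.4,292.3))):
    print(name,proj(s,onz(t,ct,z)).round(1),onz(t,ct,z).round(4))
# lid disc: grey vs white housing -> print radial edge via value
m=(ht[...,1]<45)&(ht[...,2]>205)
print('px at lid,housing',t['frame'][250,285],t['frame'][275,275],t['frame'][300,330],t['frame'][240,320])
E
python3 m.py
python3 - <<'E'
from h import *
t=cam('top');save(t,'tm.png',(245,190,365,325),4.4);s=cam('scene');save(s,'sm.png',(225,190,395,310),4.5)
E
```

```text
stub top [ 0.5529 -0.27    0.1145] [0.0014 0.0014]
stub top [ 0.5043 -0.3082  0.1076] [0.001 0.001]
stub top [ 0.456  -0.3467  0.1001] [0.0009 0.0009]
scene black [270.5 214.8] [262, 206, 19, 19, 299]
scene black [325.6 223.3] [321, 216, 11, 16, 153]
knob [324.8 217.1] [0.6065 0.0411 0.153 ]
dial [270.6 205.8] [0.4814 0.0256 0.149 ]
px at lid,housing [170 166 161] [180 181 181] [179 179 182] [164 162 157]
```

View pics/tm.png

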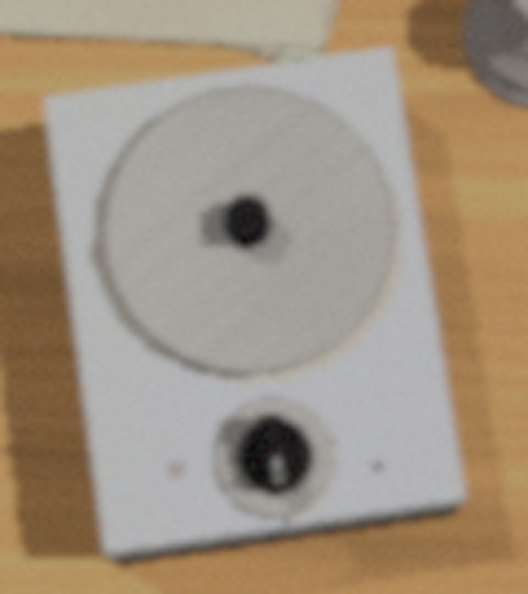

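View pics/sm.png

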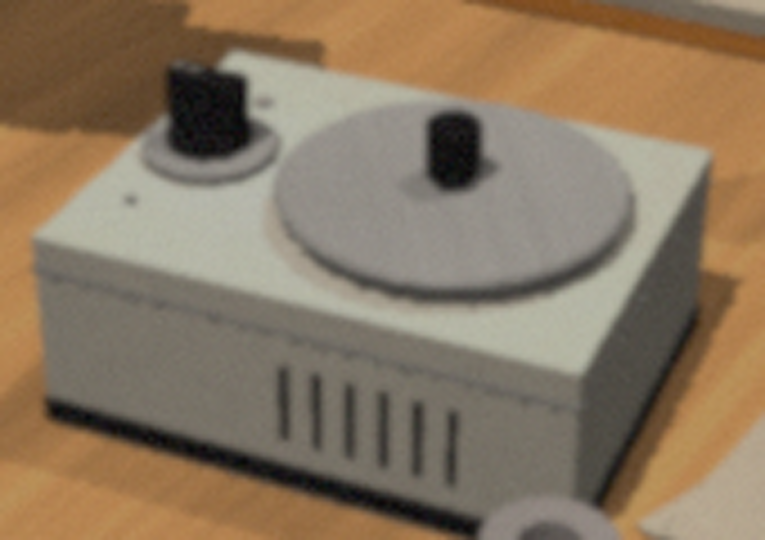

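Top crop: lid and dial are off and clean, with housing corners at about (255,212), (335,201), (350,305), (269,316). The bright crescent at the lid's lower right could mean it is slightly off-centre. I'll compute the melter frame, plus the candlestick and flask positions.

Run:
```python
from h import *
t=cam('top');s=cam('scene')
P=[onz(t,p,.105)[:2] for p in((255.2,212),(334.8,200.9),(350.2,303.8),(268.9,315.3))]
S=[onz(s,(225+a/4.5,190+b/4.5),.105)[:2] for a,b in((710,152),(580,378),(35,238),(232,50))]
for n,Q in(('top',P),('scene',S)):
    print(n,np.round(Q,4).tolist(),[round(float(np.linalg.norm(Q[i]-Q[(i+1)%4])),4) for i in range(4)],'centre',np.mean(Q,0).round(4))
P=np.array(P);ax=(P[0]+P[1]-P[2]-P[3]);ax/=np.linalg.norm(ax);print('x axis',ax,np.degrees(np.arctan2(ax[1],ax[0])))
c=np.mean(P,0);print('pot',c+.035*ax,'dial',c-.092*ax)
x,e=tri(t,(301,239.5),s,(225+453/4.5,190+118/4.5));print('knob top',x,e)
x,e=tri(t,(306.6,292.5),s,(225+208/4.5,190+70/4.5));print('dial top',x,e)
print('flask',onz(t,(189,213),0),'cstick',onz(t,(367,200),0),'glass',onz(t,(438,214),0))
# lid disc centre from ellipse, top crop extents
pts=np.array([(100,230),(250,85),(397,230),(250,376)])/4.4+[245,190]
print('lid',[onz(t,p,.121)[:2].round(4) for p in pts],np.mean([onz(t,p,.121)[:2] for p in pts],0))
```

```text
top [[0.6835, 0.1583], [0.7162, -0.0401], [0.4597, -0.0804], [0.4284, 0.1152]] [0.2011, 0.2596, 0.1981, 0.2587] centre [0.572  0.0382]
scene [[0.6834, 0.1599], [0.7181, -0.0373], [0.4635, -0.0791], [0.426, 0.1182]] [0.2002, 0.258, 0.2009, 0.2607] centre [0.5728 0.0404]
x axis [0.98696021 0.16096441] 9.262878227879883
pot [0.60651268 0.04385699] dial [0.48116874 0.02341451]
knob top [0.60699651 0.04167646 0.15470545] [0.001052977919830298, 0.0010529779198295154]
dial top [0.48168412 0.02576014 0.1494051 ] [0.00104890734771807, 0.001048907347718015]
flask [0.70323989 0.34881485 0.        ] cstick [ 0.74926652 -0.13167052  0.        ] glass [ 0.71402315 -0.32379306  0.        ]
lid [array([0.6042, 0.1229]), array([0.6887, 0.0417]), array([ 0.6075, -0.0418]), array([0.5244, 0.0378])] [0.60620125 0.04015912]
```

```bash
cat > go.py <<'E'
import sys;from h import *
def st():
    s=arm.read_state();return s
if __name__=='__main__':
    s=st();p=s['position'];yaw=np.degrees(s['tcp_rot'][2])
    print('t%.1f'%s['time'],p.round(4),'yaw%.1f'%yaw,'tilt',np.degrees(np.array(s['tcp_rot'][:2])).round(1),'w%.4f'%s['grip_width'],'gf%.1f'%s['grip_force'],'F',s['force'].round(1),'j',s['joints'].round(2))
    a=list(map(float,sys.argv[1:]))
    while a:
        q=np.array(a[:3]);w=a[3];a=a[4:]
        tw=-((w-yaw+90)%180-90);yw=yaw-tw
        M=R.from_euler('xyz',[np.pi,0,np.radians(yw)]).as_matrix()
        d=M.T@(q-p);print('twist',round(tw,1),'then tool d mm',(d*1000).round(1))
        p=q;yaw=yw
E
python3 go.py .607 .0418 .21 9.3  .607 .0418 .126 9.3  .607 .0418 .24 9.3 .43 .27 .24 9.3 .43 .27 .012 9.3
```

```text
t0.5 [ 0.2604 -0.5681  0.2139] yaw24.6 tilt [-180.   -0.] w0.0915 gf0.0 F [-0.3 -0.7  0.2] j [-1.24  0.49  1.35  0.    1.3  -0.1 ]
twist 15.3 then tool d mm [ 440.6 -545.9    3.9]
twist -0.0 then tool d mm [ 0. -0. 84.]
twist -0.0 then tool d mm [   0.    0. -114.]
twist -0.0 then tool d mm [-137.8 -253.8   -0. ]
twist -0.0 then tool d mm [  0.  -0. 228.]
```

```bash
python3 -m jog '[[[0,0,0],5.1],[[0,0,0],5.1],[[0,0,0],5.1],[[0.0245,-0.0303,0],0],[[0.0245,-0.0303,0],0],[[0.0245,-0.0303,0],0],[[0.0245,-0.0303,0],0],[[0.0245,-0.0303,0],0],[[0.0245,-0.0303,0],0],[[0.0245,-0.0303,0],0]]' 0.06
python3 -m jog '[[[0.0245,-0.0303,0],0],[[0.0245,-0.0303,0],0],[[0.0245,-0.0303,0],0],[[0.0245,-0.0303,0],0],[[0.0245,-0.0303,0],0],[[0.0245,-0.0303,0],0],[[0.0245,-0.0303,0],0],[[0.0245,-0.0303,0],0],[[0.0245,-0.0303,0],0],[[0,0,0],0]]'
python3 go.py .607 .0418 .21 9.3  .607 .0418 .126 9.3
```

```text
time: 1.75
position: [0.3959, -0.33, 0.2141]
tcp_rot: [3.141, -0.0, 0.163]
force: [0.1, -0.1, -0.0]
grip_width: 0.0598
grip_force: 0.0
time: 3.0
position: [0.5696, -0.0242, 0.2138]
tcp_rot: [-3.141, -0.001, 0.165]
force: [-0.7, -1.2, -0.7]
grip_width: 0.0596
grip_force: 0.0
t3.0 [ 0.5696 -0.0242  0.2138] yaw9.5 tilt [-180.   -0.] w0.0596 gf0.0 F [-0.7 -1.2 -0.7] j [-0.15  0.42  1.48  0.    1.24  1.26]
twist 0.2 then tool d mm [ 47.5 -59.1   3.8]
twist -0.0 then tool d mm [ 0. -0. 84.]
```

```bash
python3 -m jog '[[[0.024,-0.0295,0],0],[[0.0235,-0.0295,0.004],0],[[0,0,0.02],0],[[0,0,0.02],0],[[0,0,0],0],[[0,0,0],0]]'
python3 go.py .607 .0418 .126 9.3
python3 - <<'E'
from h import *
t=cam('top');s=cam('scene')
h=cv2.cvtColor(s['frame'],cv2.COLOR_RGB2HSV)
save(s,'s1.png',(210,130,390,300),4)
E
```

```text
time: 3.75
position: [0.6063, 0.0392, 0.1707]
tcp_rot: [3.141, -0.001, 0.162]
force: [0.2, 0.4, 0.1]
grip_width: 0.0597
grip_force: 0.0
t3.8 [0.6063 0.0392 0.1707] yaw9.3 tilt [180.  -0.] w0.0597 gf0.0 F [0.2 0.4 0.1] j [-0.03  0.51  1.44 -0.    1.19  1.37]
twist -0.0 then tool d mm [ 1.2 -2.5 44.7]
```

View pics/s1.png

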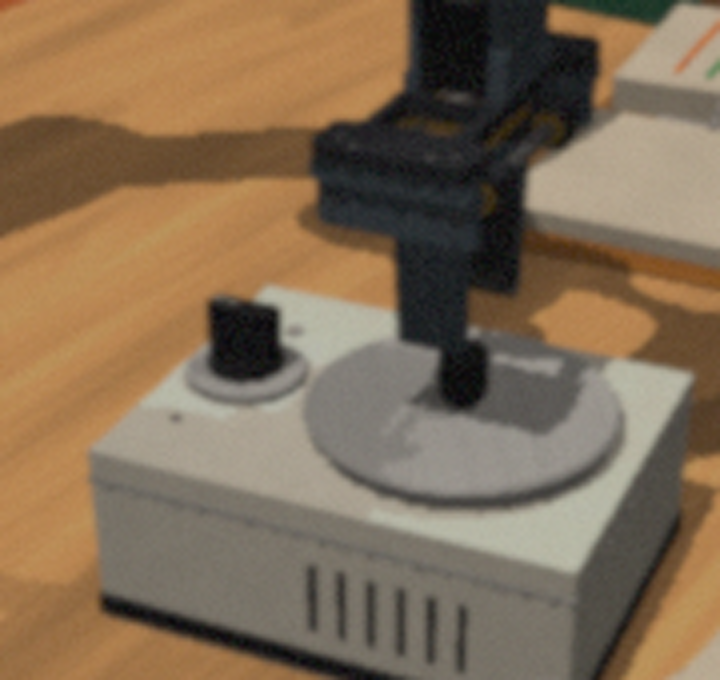

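The fingers straddle the knob (crop (463,370)), so I descend, grip and lift.

```bash
python3 -m jog '[[[0.001,-0.0025,0.015],0],[[0,0,0.015],0],[[0,0,0.0145],0],[[0,0,0],0]]' 0.06
python3 -m jog '[[[0,0,0],0],[[0,0,0],0],[[0,0,0],0],[[0,0,0],0],[[0,0,0],0]]' 0.01 40
python3 -m jog '[[[0,0,-0.01],0],[[0,0,-0.02],0],[[0,0,-0.025],0],[[0,0,-0.025],0],[[0,0,-0.025],0],[[0,0,-0.025],0],[[0,0,0],0]]'
python3 go.py .43 .27 .24 9.3
```

```text
time: 4.35
position: [0.6056, 0.0423, 0.1238]
tcp_rot: [-3.141, 0.003, 0.163]
force: [-0.2, 0.1, 0.3]
grip_width: 0.0601
grip_force: 0.0
time: 4.97
position: [0.6067, 0.0422, 0.1257]
tcp_rot: [3.141, -0.0, 0.163]
force: [-1.5, -0.1, 3.6]
grip_width: 0.0249
grip_force: 40.0
time: 5.85
position: [0.6074, 0.0423, 0.2575]
tcp_rot: [3.141, -0.003, 0.163]
force: [-0.7, -0.1, -1.7]
grip_width: 0.0251
grip_force: 40.0
t5.8 [0.6074 0.0423 0.2575] yaw9.3 tilt [180.   -0.2] w0.0251 gf40.0 F [-0.7 -0.1 -1.7] j [-0.03  0.43  1.33  0.    1.38  1.38]
twist 0.0 then tool d mm [-138.3 -253.4   17.5]
```

```bash
python3 -m jog '[[[-0.0138,-0.0254,0],0],[[-0.0138,-0.0254,0],0],[[-0.0138,-0.0254,0],0],[[-0.0138,-0.0254,0],0],[[-0.0138,-0.0254,0],0],[[-0.0138,-0.0254,0],0],[[-0.0138,-0.0254,0],0],[[-0.0138,-0.0254,0],0],[[-0.0138,-0.0254,0],0],[[-0.0138,-0.0254,0],0]]'
python3 -m jog '[[[0,0,0.03],0],[[0,0,0.03],0],[[0,0,0.03],0],[[0,0,0.03],0],[[0,0,0.03],0],[[0,0,0],0],[[0,0,0],0]]'
python3 go.py .43 .27 .012 9.3
```

```text
time: 7.1
position: [0.4281, 0.271, 0.2545]
tcp_rot: [3.141, 0.001, 0.163]
force: [1.3, 0.2, -1.9]
grip_width: 0.0255
grip_force: 40.0
time: 7.98
position: [0.4294, 0.2707, 0.106]
tcp_rot: [-3.142, -0.0, 0.163]
force: [-0.1, -0.3, -1.9]
grip_width: 0.025
grip_force: 40.0
t8.0 [0.4294 0.2707 0.106 ] yaw9.3 tilt [-180.   -0.] w0.0250 gf40.0 F [-0.1 -0.3 -1.9] j [0.44 0.47 1.76 0.   0.91 1.85]
twist 0.0 then tool d mm [ 0.5  0.8 94. ]
```

```bash
python3 -m jog '[[[0,0,0.03],0],[[0,0,0.025],0],[[0,0,0.02],0],[[0,0,0.012],0],[[0,0,0],0],[[0,0,0],0]]'
python3 -m jog '[[[0,0,0.003],0],[[0,0,0.003],0],[[0,0,0],0]]'; python3 go.py
```

```text
time: 8.72
position: [0.4298, 0.2709, 0.0193]
tcp_rot: [-3.141, -0.001, 0.163]
force: [-0.3, -0.5, -1.9]
grip_width: 0.0251
grip_force: 40.0
time: 9.1
position: [0.4292, 0.2705, 0.0123]
tcp_rot: [3.142, 0.0, 0.163]
force: [-0.2, 0.1, -1.6]
grip_width: 0.0252
grip_force: 40.0
t9.1 [0.4292 0.2705 0.0123] yaw9.3 tilt [180.   0.] w0.0252 gf40.0 F [-0.2  0.1 -1.6] j [0.44 0.63 1.83 0.   0.68 1.85]
```

```bash
python3 -m jog '[[[0,0,0.002],0],[[0,0,0],0]]'
python3 -m jog '[[[0,0,0],0],[[0,0,0],0],[[0,0,0],0],[[0,0,-0.01],0],[[0,0,-0.03],0],[[0,0,-0.04],0],[[0,0,-0.04],0],[[0,0,-0.04],0],[[0,0,-0.04],0]]' 0.06
python3 go.py .5529 -.27 .2 38.3 .5529 -.27 .066 38.3
```

```text
time: 9.35
position: [0.4293, 0.2706, 0.0107]
tcp_rot: [-3.141, -0.0, 0.163]
force: [-0.7, -0.1, 6.5]
grip_width: 0.0252
grip_force: 40.0
time: 10.48
position: [0.4289, 0.2704, 0.2125]
tcp_rot: [-3.141, -0.001, 0.163]
force: [-0.3, -0.5, -0.9]
grip_width: 0.0601
grip_force: 0.0
t10.5 [0.4289 0.2704 0.2125] yaw9.3 tilt [-180.   -0.] w0.0601 gf0.0 F [-0.3 -0.5 -0.9] j [ 0.44  0.33  1.63 -0.    1.18  1.85]
twist -29.0 then tool d mm [-237.7  501.    12.5]
twist -0.0 then tool d mm [  0.  -0. 134.]
```

```bash
python3 -m jog '[[[0,0,0],-9.6],[[0,0,0],-9.7],[[0,0,0],-9.7],[[-0.0132,0.0278,0],0],[[-0.0132,0.0278,0],0],[[-0.0132,0.0278,0],0],[[-0.0132,0.0278,0],0],[[-0.0132,0.0278,0],0],[[-0.0132,0.0278,0],0],[[-0.0132,0.0278,0],0]]'
python3 -m jog '[[[-0.0132,0.0278,0],0],[[-0.0132,0.0278,0],0],[[-0.0132,0.0278,0],0],[[-0.0132,0.0278,0],0],[[-0.0132,0.0278,0],0],[[-0.0132,0.0278,0],0],[[-0.0132,0.0278,0],0],[[-0.0132,0.0278,0],0],[[-0.0132,0.0278,0],0],[[-0.0132,0.0278,0],0]]'
python3 go.py .5529 -.27 .2 38.3
```

```text
time: 11.72
position: [0.4774, 0.0596, 0.2111]
tcp_rot: [3.141, -0.0, 0.669]
force: [-0.3, -0.1, -0.4]
grip_width: 0.0599
grip_force: 0.0
time: 12.98
position: [0.5462, -0.2402, 0.2111]
tcp_rot: [3.141, -0.0, 0.669]
force: [-0.6, 0.8, 0.6]
grip_width: 0.06
grip_force: 0.0
t13.0 [ 0.5462 -0.2402  0.2111] yaw38.3 tilt [180.  -0.] w0.0600 gf0.0 F [-0.6  0.8  0.6] j [-0.51  0.46  1.42  0.    1.26  0.39]
twist 0.0 then tool d mm [-13.2  27.5  11.1]
```

```bash
python3 -m jog '[[[-0.0132,0.0275,0],0],[[0,0,0.03],0],[[0,0,0.03],0],[[0,0,0],0],[[0,0,0],0]]'; python3 go.py .5529 -.27 .066 38.3
python3 - <<'E'
from h import *
s=cam('scene');save(s,'s2.png',(60,220,260,370),4)
E
```

```text
time: 13.6
position: [0.5535, -0.2693, 0.1519]
tcp_rot: [3.14, -0.0, 0.669]
force: [0.2, 0.5, 0.6]
grip_width: 0.0598
grip_force: 0.0
t13.6 [ 0.5535 -0.2693  0.1519] yaw38.3 tilt [179.9  -0. ] w0.0598 gf0.0 F [0.2 0.5 0.6] j [-0.55  0.54  1.44  0.    1.15  0.35]
twist 0.0 then tool d mm [-0.9  0.2 85.9]
```

View pics/s2.png

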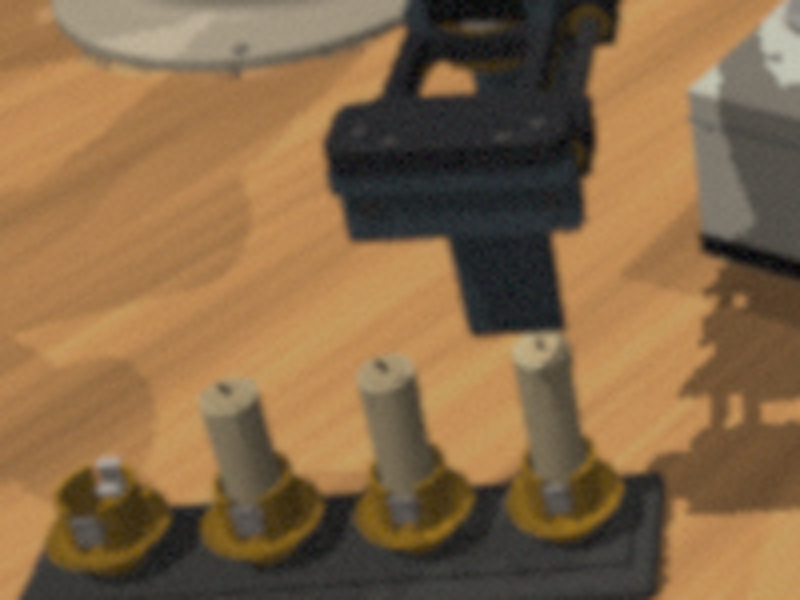

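The gripper is centred over the far stub (crop (542,345)), so I descend, grip, and pull it straight up.

```bash
python3 -m jog '[[[-0.0005,0,0.025],0],[[0,0,0.025],0],[[0,0,0.025],0],[[0,0,0.011],0],[[0,0,0],0]]'
python3 -m jog '[[[0,0,0],0],[[0,0,0],0],[[0,0,0],0],[[0,0,0],0],[[0,0,0],0],[[0,0,0],0]]' 0.005 50
python3 -m jog '[[[0,0,-0.004],0],[[0,0,-0.004],0],[[0,0,-0.004],0],[[0,0,-0.006],0],[[0,0,-0.01],0],[[0,0,-0.02],0],[[0,0,-0.03],0],[[0,0,-0.03],0],[[0,0,-0.03],0],[[0,0,0],0]]'
python3 go.py .607 .044 .205 9.3
```

```text
time: 14.28
position: [0.5528, -0.2695, 0.0648]
tcp_rot: [3.141, -0.0, 0.669]
force: [-0.4, -0.5, 0.1]
grip_width: 0.0601
grip_force: 0.0
time: 15.02
position: [0.5527, -0.2696, 0.0645]
tcp_rot: [3.141, -0.0, 0.669]
force: [0.2, -1.1, 2.5]
grip_width: 0.0213
grip_force: 50.0
time: 16.27
position: [0.5537, -0.27, 0.2054]
tcp_rot: [3.137, -0.002, 0.669]
force: [-0.3, 0.4, 0.2]
grip_width: 0.021
grip_force: 50.0
t16.3 [ 0.5537 -0.27    0.2054] yaw38.3 tilt [ 1.798e+02 -1.000e-01] w0.0210 gf50.0 F [-0.3  0.4  0.2] j [-0.55  0.49  1.38 -0.    1.27  0.35]
twist 29.0 then tool d mm [ 103.4 -301.3    0.4]
```

```bash
python3 go.py .6366 .0489 .205 9.3
python3 -m jog '[[[0,0,0],9.6],[[0,0,0],9.7],[[0,0,0],9.7],[[0.0133,-0.0301,0],0],[[0.0133,-0.0301,0],0],[[0.0133,-0.0301,0],0],[[0.0133,-0.0301,0],0],[[0.0133,-0.0301,0],0],[[0.0133,-0.0301,0],0],[[0.0133,-0.0301,0],0]]'
python3 -m jog '[[[0.0133,-0.0301,0],0],[[0.0133,-0.0301,0],0],[[0.0133,-0.0301,0],0],[[0,0,0],0],[[0,0,0],0]]'
python3 go.py .6366 .0489 .205 9.3  .6366 .0489 .052 9.3
```

```text
t16.3 [ 0.5537 -0.27    0.2054] yaw38.3 tilt [ 1.798e+02 -1.000e-01] w0.0210 gf50.0 F [-0.3  0.4  0.2] j [-0.55  0.49  1.38 -0.    1.27  0.35]
twist 29.0 then tool d mm [ 133.4 -301.3    0.4]
time: 17.52
position: [0.6101, -0.0452, 0.202]
tcp_rot: [-3.141, 0.001, 0.163]
force: [0.0, 0.1, -0.4]
grip_width: 0.0209
grip_force: 50.0
time: 18.15
position: [0.6347, 0.0488, 0.202]
tcp_rot: [3.142, 0.001, 0.163]
force: [-0.1, -0.1, -0.8]
grip_width: 0.0212
grip_force: 50.0
t18.1 [0.6347 0.0488 0.202 ] yaw9.3 tilt [1.8e+02 1.0e-01] w0.0212 gf50.0 F [-0.1 -0.1 -0.8] j [-0.02  0.52  1.33 -0.    1.29  1.39]
twist 0.0 then tool d mm [ 1.9  0.3 -3. ]
twist -0.0 then tool d mm [  0.  -0. 153.]
```

```bash
python3 -m jog '[[[0.002,0,0.03],0],[[0,0,0.03],0],[[0,0,0.03],0],[[0,0,0.03],0],[[0,0,0.02],0],[[0,0,0.01],0],[[0,0,0],0]]'
python3 go.py
python3 -m jog '[[[0,0,0],0],[[0,0,0],0],[[0,0,0],0],[[0,0,0],0],[[0,0,-0.02],0],[[0,0,-0.03],0],[[0,0,-0.03],0],[[0,0,-0.03],0],[[0,0,-0.03],0],[[0,0,-0.02],0]]' 0.042
python3 go.py .5043 -.3082 .2 38.3  .5043 -.3082 .064 38.3
```

```text
time: 19.02
position: [0.6367, 0.0489, 0.0522]
tcp_rot: [-3.141, 0.001, 0.162]
force: [-0.5, 0.9, -0.3]
grip_width: 0.021
grip_force: 50.0
t19.0 [0.6367 0.0489 0.0522] yaw9.3 tilt [-180.    0.] w0.0210 gf50.0 F [-0.5  0.9 -0.3] j [-0.02  0.69  1.46 -0.    0.99  1.39]
time: 20.27
position: [0.6373, 0.0495, 0.2141]
tcp_rot: [3.141, -0.001, 0.163]
force: [0.1, 1.2, 0.0]
grip_width: 0.0419
grip_force: 0.0
t20.3 [0.6373 0.0495 0.2141] yaw9.3 tilt [ 1.8e+02 -1.0e-01] w0.0419 gf0.0 F [0.1 1.2 0. ] j [-0.02  0.51  1.31 -0.    1.32  1.39]
twist -29.0 then tool d mm [-326.1  198.3   14.1]
twist -0.0 then tool d mm [  0.  -0. 136.]
```

```bash
python3 -m jog '[[[0,0,0],-9.6],[[0,0,0],-9.7],[[0,0,0],-9.7],[[-0.025,0.0153,0],0],[[-0.025,0.0153,0],0],[[-0.025,0.0153,0],0],[[-0.025,0.0153,0],0],[[-0.025,0.0153,0],0],[[-0.025,0.0153,0],0],[[-0.025,0.0153,0],0]]' 0.06
python3 -m jog '[[[-0.025,0.0153,0],0],[[-0.025,0.0153,0],0],[[-0.025,0.0153,0],0],[[-0.025,0.0153,0],0],[[-0.025,0.0153,0],0],[[-0.025,0.0153,0],0],[[0,0,0],0],[[0,0,0],0]]'
python3 go.py .5043 -.3082 .2 38.3
python3 - <<'E'
from h import *
t=cam('top');save(t,'t3.png',(150,150,520,360),2.1)
E
```

```text
time: 21.52
position: [0.5657, -0.1439, 0.2125]
tcp_rot: [3.142, -0.0, 0.669]
force: [1.1, 0.2, 0.3]
grip_width: 0.0596
grip_force: 0.0
time: 22.52
position: [0.5054, -0.3076, 0.2124]
tcp_rot: [-3.141, -0.0, 0.669]
force: [-0.0, 0.5, -0.3]
grip_width: 0.0603
grip_force: 0.0
t22.5 [ 0.5054 -0.3076  0.2124] yaw38.3 tilt [-180.   -0.] w0.0603 gf0.0 F [-0.   0.5 -0.3] j [-0.65  0.45  1.43  0.    1.26  0.25]
twist 0.0 then tool d mm [-1.3 -0.2 12.4]
```

View pics/t3.png

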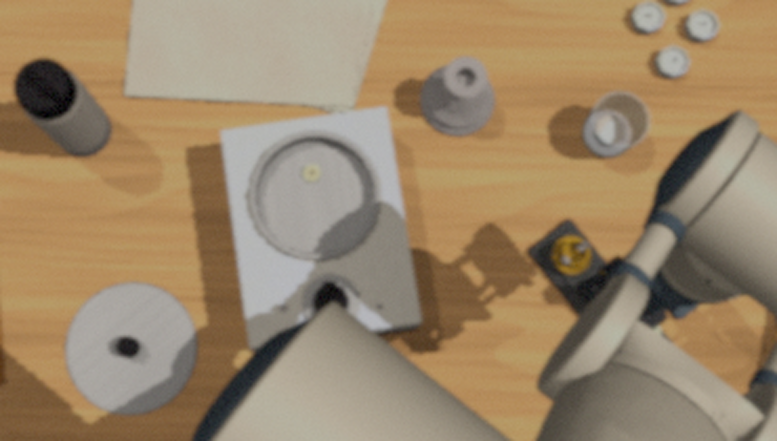

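Stub 4 stands in the pot (crop (311,172)), and the lid lies flat on the table (131,347). Next stub.

```bash
python3 -m jog '[[[-0.0013,0,0.03],0],[[0,0,0.03],0],[[0,0,0.03],0],[[0,0,0.03],0],[[0,0,0.017],0],[[0,0,0.01],0],[[0,0,0],0]]'
python3 -m jog '[[[0,0,0],0],[[0,0,0],0],[[0,0,0],0],[[0,0,0],0],[[0,0,0],0],[[0,0,0],0]]' 0.005 50
python3 -m jog '[[[0,0,-0.004],0],[[0,0,-0.004],0],[[0,0,-0.004],0],[[0,0,-0.006],0],[[0,0,-0.01],0],[[0,0,-0.02],0],[[0,0,-0.03],0],[[0,0,-0.03],0],[[0,0,-0.03],0],[[0,0,0],0]]'
python3 go.py .603 .0438 .205 9.3
```

```text
time: 23.45
position: [0.5045, -0.3087, 0.0654]
tcp_rot: [-3.141, 0.0, 0.669]
force: [0.0, -0.6, 0.4]
grip_width: 0.0602
grip_force: 0.0
time: 24.2
position: [0.5045, -0.309, 0.0656]
tcp_rot: [3.141, -0.0, 0.669]
force: [-0.5, -0.2, 4.2]
grip_width: 0.0209
grip_force: 50.0
time: 25.45
position: [0.5054, -0.3096, 0.2063]
tcp_rot: [3.137, -0.001, 0.669]
force: [0.9, 0.1, -1.6]
grip_width: 0.0211
grip_force: 50.0
t25.4 [ 0.5054 -0.3096  0.2063] yaw38.3 tilt [ 1.797e+02 -1.000e-01] w0.0211 gf50.0 F [ 0.9  0.1 -1.6] j [-0.65  0.45  1.44  0.    1.24  0.25]
twist 29.0 then tool d mm [ 153.4 -333.     1.3]
```

```bash
python3 -m jog '[[[0,0,0],9.6],[[0,0,0],9.7],[[0,0,0],9.7],[[0.0128,-0.0277,0],0],[[0.0128,-0.0277,0],0],[[0.0128,-0.0277,0],0],[[0.0128,-0.0277,0],0],[[0.0128,-0.0277,0],0],[[0.0128,-0.0277,0],0],[[0.0128,-0.0277,0],0]]'
python3 -m jog '[[[0.0128,-0.0277,0],0],[[0.0128,-0.0277,0],0],[[0.0128,-0.0277,0],0],[[0.0128,-0.0277,0],0],[[0.0128,-0.0277,0],0],[[0,0,0],0],[[0,0,0],0]]'
python3 go.py .603 .0438 .205 9.3  .603 .0438 .052 9.3
```

```text
time: 26.7
position: [0.5612, -0.102, 0.203]
tcp_rot: [-3.141, 0.001, 0.163]
force: [-0.3, 0.8, 0.5]
grip_width: 0.0207
grip_force: 50.0
time: 27.58
position: [0.6017, 0.0436, 0.2031]
tcp_rot: [3.141, 0.001, 0.163]
force: [-1.1, 0.2, -0.2]
grip_width: 0.0209
grip_force: 50.0
t27.6 [0.6017 0.0436 0.2031] yaw9.3 tilt [180.   0.] w0.0209 gf50.0 F [-1.1  0.2 -0.2] j [-0.03  0.47  1.41 -0.    1.25  1.38]
twist 0.0 then tool d mm [ 1.3  0.  -1.9]
twist -0.0 then tool d mm [  0.  -0. 153.]
```

```bash
python3 -m jog '[[[0.001,0,0.03],0],[[0,0,0.03],0],[[0,0,0.03],0],[[0,0,0.03],0],[[0,0,0.02],0],[[0,0,0.011],0],[[0,0,0],0]]'
python3 go.py
python3 -m jog '[[[0,0,0],0],[[0,0,0],0],[[0,0,0],0],[[0,0,0],0],[[0,0,-0.02],0],[[0,0,-0.03],0],[[0,0,-0.03],0],[[0,0,-0.03],0],[[0,0,-0.03],0],[[0,0,-0.02],0]]' 0.042
python3 go.py .456 -.3467 .2 38.3
```

```text
time: 28.45
position: [0.6027, 0.0436, 0.0521]
tcp_rot: [-3.141, 0.001, 0.162]
force: [-0.4, -0.1, -0.2]
grip_width: 0.0212
grip_force: 50.0
t28.4 [0.6027 0.0436 0.0521] yaw9.3 tilt [-1.8e+02  1.0e-01] w0.0212 gf50.0 F [-0.4 -0.1 -0.2] j [-0.03  0.66  1.56 -0.    0.93  1.38]
time: 29.7
position: [0.6033, 0.0442, 0.214]
tcp_rot: [3.141, -0.001, 0.163]
force: [0.5, 0.5, -0.7]
grip_width: 0.0424
grip_force: 0.0
t29.7 [0.6033 0.0442 0.214 ] yaw9.3 tilt [ 1.8e+02 -1.0e-01] w0.0424 gf0.0 F [ 0.5  0.5 -0.7] j [-0.03  0.46  1.4  -0.    1.28  1.38]
twist -29.0 then tool d mm [-357.9  215.5   14. ]
```

```bash
python3 -m jog '[[[0,0,0],-9.6],[[0,0,0],-9.7],[[0,0,0],-9.7],[[-0.0239,0.0144,0],0],[[-0.0239,0.0144,0],0],[[-0.0239,0.0144,0],0],[[-0.0239,0.0144,0],0],[[-0.0239,0.0144,0],0],[[-0.0239,0.0144,0],0],[[-0.0239,0.0144,0],0]]' 0.06
python3 -m jog '[[[-0.0239,0.0144,0],0],[[-0.0239,0.0144,0],0],[[-0.0239,0.0144,0],0],[[-0.0239,0.0144,0],0],[[-0.0239,0.0144,0],0],[[-0.0239,0.0144,0],0],[[-0.0239,0.0144,0],0],[[-0.0239,0.0144,0],0],[[0,0,0],0],[[0,0,0],0]]'
python3 go.py .456 -.3467 .2 38.3
python3 - <<'E'
from h import *
t=cam('top');save(t,'t4.png',(150,150,520,360),2.1)
E
```

```text
time: 30.95
position: [0.5339, -0.1394, 0.2125]
tcp_rot: [3.142, -0.0, 0.669]
force: [0.6, 0.6, 0.2]
grip_width: 0.0596
grip_force: 0.0
time: 32.2
position: [0.4558, -0.3471, 0.2124]
tcp_rot: [-3.141, -0.0, 0.669]
force: [0.1, -0.1, -0.3]
grip_width: 0.0603
grip_force: 0.0
t32.2 [ 0.4558 -0.3471  0.2124] yaw38.3 tilt [-180.   -0.] w0.0603 gf0.0 F [ 0.1 -0.1 -0.3] j [-0.76  0.42  1.48  0.    1.24  0.15]
twist 0.0 then tool d mm [ 0.4 -0.2 12.4]
```

View pics/t4.png

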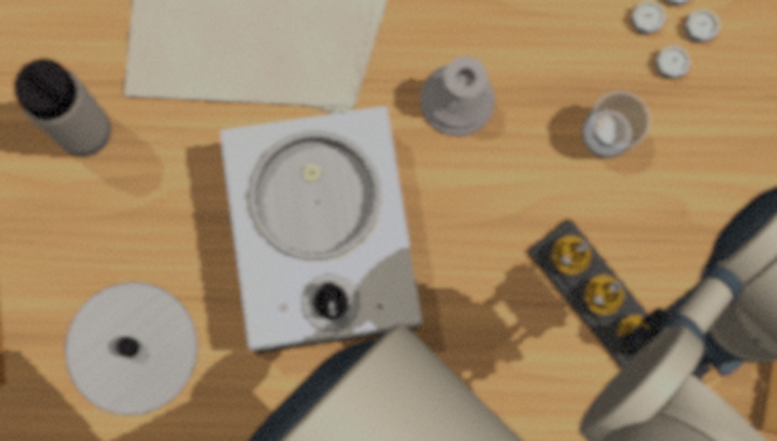

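Run:
```python
from h import *
t=cam('top');save(t,'t5.png',(262,205,337,280),8)
```

```text
(no output)
```

View pics/t5.png

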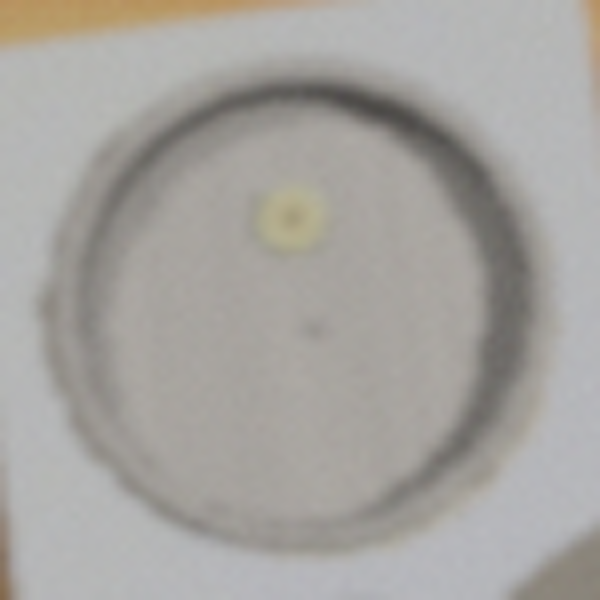

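The top crop shows one stub disc at about (298,232) and a faint dot at about (301,246). Cup 3 is empty, so I need to find out where stub 3 went.

Run:
```python
from h import *
t=cam('top');s=cam('scene')
for n,p in(('s4top',(.6366,.0489,.092)),('s4bot',(.6366,.0489,.012)),('s3top',(.603,.0438,.085)),('s3bot',(.603,.0438,.012)),('floor',(.607,.044,.012)),('rimN',(.607,.044,.115))):print(n,proj(t,p).round(1))
f=t['frame'][215:275,270:330].astype(int)
d=f[...,0]-f[...,2];print('yellow',[(b[0]+[270,215],b[1][4]) for b in blobs((d>15),3,500,(0,0,60,60))])
g=t['frame'];print(g[232,298],g[246,301],g[250,301],g[238,299],g[244,301],g[240,285])
e=cv2.convertScaleAbs(cv2.subtract(t['frame'][205:280,262:337].astype(np.int16),130).clip(0,80).astype(np.uint8),alpha=3.2)
cv2.imwrite('pics/e.png',np.hstack([cv2.resize(e[...,::-1],None,fx=5.3,fy=5.3),cv2.resize(cv2.cvtColor(s['frame'],cv2.COLOR_RGB2BGR)[190:290,235:335],(397,397))]))
```

```text
s4top [298.7 232.3]
s4bot [299.4 238.5]
s3top [300.4 246.1]
s3bot [301. 251.]
floor [301.  249.5]
rimN [300.1 242.2]
yellow [(array([298. , 232.1]), 68)]
[163 156 124] [156 152 147] [170 166 159] [168 164 160] [166 162 158] [170 167 161]Traceback (most recent call last):
  File "<stdin>", line 8, in <module>
    return _nx.concatenate(arrs, 1, dtype=dtype, casting=casting)
           ~~~~~~~~~~~~~~~^^^^^^^^^^^^^^^^^^^^^^^^^^^^^^^^^^^^^^^
ValueError: all the input array dimensions except for the concatenation axis must match exactly, but along dimension 0, the array at index 0 has size 398 and the array at index 1 has size 397
```

Run:
```python
from h import *
a=cv2.imread('pics/t3.png').astype(int);b=cv2.imread('pics/t4.png').astype(int)
# pot rows: profile through stub column in crop coords
for x in(312,318):
    print(x,'t3',[a[y-1:y+2,x-1:x+2].mean((0,1)).round().astype(int).tolist() for y in range(160,236,6)])
    print(x,'t4',[b[y-1:y+2,x-1:x+2].mean((0,1)).round().astype(int).tolist() for y in range(160,236,6)])
t=cam('top');g=t['frame'].astype(int)
bl=[]
d=(g[...,0]-g[...,2])
print('d map cols 290..310 rows 224..262');
k=cv2.blur(d.astype(np.float32),(3,3))
for y in range(224,264,3):print(y,k[y,286:316:3].round().astype(int))
```

```text
312 t3 [[158, 163, 167], [149, 175, 178], [127, 157, 164], [142, 172, 177], [154, 161, 165], [159, 163, 167], [159, 164, 168], [161, 166, 170], [161, 167, 171], [162, 166, 171], [160, 164, 168], [160, 166, 169], [161, 166, 169]]
312 t4 [[159, 165, 167], [151, 176, 180], [126, 157, 164], [142, 173, 178], [156, 162, 166], [161, 165, 168], [161, 166, 170], [160, 166, 169], [160, 164, 168], [162, 166, 170], [162, 167, 171], [161, 165, 169], [161, 166, 169]]
318 t3 [[156, 162, 166], [155, 172, 174], [147, 173, 177], [146, 164, 167], [157, 162, 164], [157, 162, 167], [159, 163, 167], [160, 164, 168], [159, 164, 167], [160, 166, 169], [160, 166, 168], [162, 166, 169], [160, 165, 169]]
318 t4 [[159, 164, 167], [157, 172, 174], [146, 173, 178], [145, 164, 167], [159, 163, 167], [160, 164, 167], [160, 164, 168], [147, 151, 155], [161, 166, 170], [161, 166, 169], [161, 166, 169], [162, 166, 170], [162, 166, 170]]
d map cols 290..310 rows 224..262
224 [8 9 7 8 8 8 8 8 9 8]
227 [ 8  9  8 10 14 11  8  8  8  8]
230 [ 8  9 10 26 35 25 10  9  8  8]
233 [ 8  9 11 30 38 29 11  8  8  8]
236 [ 8  9  9 14 21 15  9  8  8  9]
239 [8 8 9 8 9 8 8 7 8 8]
242 [9 8 8 8 8 8 8 8 9 9]
245 [9 9 9 8 8 8 8 9 8 9]
248 [9 9 9 9 9 8 9 8 9 8]
251 [9 8 8 8 9 9 9 9 8 8]
254 [8 8 8 8 8 8 8 9 8 8]
257 [8 8 9 9 8 8 8 9 8 8]
260 [8 8 9 8 8 8 9 8 9 8]
263 [8 8 9 8 8 8 9 9 9 8]
```

The dot is new since stub 3 went in and sits exactly where stub 3's wick should project (300.4,246.1). The pot's picture hides everything below about 88 mm, so only stub 4's top and stub 3's wick show. Stub 3 is therefore in the pot, and I carry on with stub 2.

```bash
python3 -m jog '[[[0.0004,0,0.03],0],[[0,0,0.03],0],[[0,0,0.03],0],[[0,0,0.03],0],[[0,0,0.018],0],[[0,0,0.01],0],[[0,0,0],0]]'
python3 -m jog '[[[0,0,0],0],[[0,0,0],0],[[0,0,0],0],[[0,0,0],0],[[0,0,0],0],[[0,0,0],0]]' 0.005 50
python3 -m jog '[[[0,0,-0.004],0],[[0,0,-0.004],0],[[0,0,-0.004],0],[[0,0,-0.006],0],[[0,0,-0.01],0],[[0,0,-0.02],0],[[0,0,-0.03],0],[[0,0,-0.03],0],[[0,0,-0.03],0],[[0,0,0],0]]'
python3 go.py .5715 .0382 .205 9.3
```

```text
time: 33.33
position: [0.4561, -0.3471, 0.0642]
tcp_rot: [-3.141, 0.0, 0.669]
force: [0.2, 0.5, 0.4]
grip_width: 0.0604
grip_force: 0.0
time: 34.08
position: [0.4562, -0.3474, 0.0645]
tcp_rot: [3.141, -0.0, 0.669]
force: [-0.7, 0.1, 4.0]
grip_width: 0.021
grip_force: 50.0
time: 35.33
position: [0.457, -0.3482, 0.2052]
tcp_rot: [3.137, -0.001, 0.669]
force: [-0.2, -0.6, -0.5]
grip_width: 0.0209
grip_force: 50.0
t35.3 [ 0.457  -0.3482  0.2052] yaw38.3 tilt [179.7  -0. ] w0.0209 gf50.0 F [-0.2 -0.6 -0.5] j [-0.75  0.43  1.49  0.    1.22  0.15]
twist 29.0 then tool d mm [ 1.754e+02 -3.628e+02  2.000e-01]
```

```bash
python3 -m jog '[[[0,0,0],9.6],[[0,0,0],9.7],[[0,0,0],9.7],[[0.0125,-0.0259,0],0],[[0.0125,-0.0259,0],0],[[0.0125,-0.0259,0],0],[[0.0125,-0.0259,0],0],[[0.0125,-0.0259,0],0],[[0.0125,-0.0259,0],0],[[0.0125,-0.0259,0],0]]'
python3 -m jog '[[[0.0125,-0.0259,0],0],[[0.0125,-0.0259,0],0],[[0.0125,-0.0259,0],0],[[0.0125,-0.0259,0],0],[[0.0125,-0.0259,0],0],[[0.0125,-0.0259,0],0],[[0.0125,-0.0259,0],0],[[0,0,0],0],[[0,0,0],0]]'
python3 go.py .5715 .0382 .205 9.3  .5715 .0382 .055 9.3
```

```text
time: 36.58
position: [0.5129, -0.1532, 0.202]
tcp_rot: [-3.141, 0.001, 0.163]
force: [-0.7, -0.2, -0.3]
grip_width: 0.0212
grip_force: 50.0
time: 37.7
position: [0.5696, 0.0385, 0.2021]
tcp_rot: [3.142, 0.001, 0.163]
force: [0.3, 0.1, -0.3]
grip_width: 0.0212
grip_force: 50.0
t37.7 [0.5696 0.0385 0.2021] yaw9.3 tilt [180.   0.] w0.0212 gf50.0 F [ 0.3  0.1 -0.3] j [-0.04  0.43  1.5  -0.    1.22  1.37]
twist 0.0 then tool d mm [ 1.8  0.6 -2.9]
twist -0.0 then tool d mm [  0.  -0. 150.]
```

```bash
python3 -m jog '[[[0.0018,0,0.03],0],[[0,0,0.03],0],[[0,0,0.03],0],[[0,0,0.03],0],[[0,0,0.02],0],[[0,0,0.008],0],[[0,0,0],0]]'
python3 go.py
python3 -m jog '[[[0,0,0],0],[[0,0,0],0],[[0,0,0],0],[[0,0,0],0],[[0,0,-0.02],0],[[0,0,-0.03],0],[[0,0,-0.03],0],[[0,0,-0.03],0],[[0,0,-0.03],0],[[0,0,-0.04],0]]' 0.038
python3 go.py .43 .27 .22 9.3
python3 - <<'E'
from h import *
t=cam('top');g=cv2.cvtColor(t['frame'],cv2.COLOR_RGB2HSV).astype(int)
save(t,'t6.png',(150,150,520,360),2.1)
for ce,st,l in blobs(g[...,2]<50,20,400,(170,260,260,370)):print('knob',ce,st,onz(t,ce,.038))
E
```

```text
time: 38.58
position: [0.5717, 0.0386, 0.0544]
tcp_rot: [-3.142, 0.001, 0.162]
force: [-0.2, -0.4, -0.4]
grip_width: 0.021
grip_force: 50.0
t38.6 [0.5717 0.0386 0.0544] yaw9.3 tilt [-180.    0.] w0.0210 gf50.0 F [-0.2 -0.4 -0.4] j [-0.04  0.62  1.64 -0.    0.88  1.37]
time: 39.83
position: [0.5712, 0.0392, 0.2351]
tcp_rot: [-3.141, 0.001, 0.163]
force: [0.5, 0.7, -0.0]
grip_width: 0.038
grip_force: 0.0
t39.8 [0.5712 0.0392 0.2351] yaw9.3 tilt [-1.8e+02  1.0e-01] w0.0380 gf0.0 F [ 0.5  0.7 -0. ] j [-0.04  0.4   1.45  0.    1.29  1.37]
twist 0.0 then tool d mm [-102.1 -250.6   15.1]
knob [210.3 315. ] [206, 312, 9, 7, 52] [0.42963974 0.26896642 0.038     ]
```

View pics/t6.png

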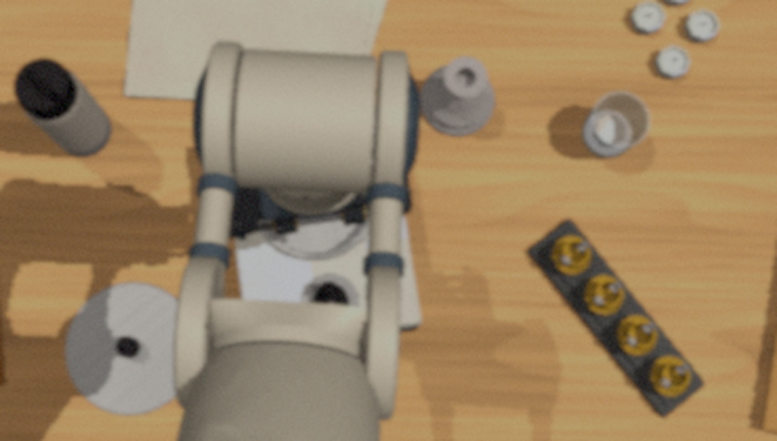

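All four cups are empty, and the knob (crop (127,347)) is where I left it. Now I fetch the lid.

```bash
python3 -m jog '[[[-0.0102,-0.0251,0],0],[[-0.0102,-0.0251,0],0],[[-0.0102,-0.0251,0],0],[[-0.0102,-0.0251,0],0],[[-0.0102,-0.0251,0],0],[[-0.0102,-0.0251,0],0],[[-0.0102,-0.0251,0],0],[[-0.0102,-0.0251,0],0],[[-0.0102,-0.0251,0],0],[[-0.0102,-0.0251,0],0]]' 0.06
python3 -m jog '[[[0,0,0.03],0],[[0,0,0.03],0],[[0,0,0.03],0],[[0,0,0],0],[[0,0,0],0]]'
python3 go.py .4293 .27 .011 9.3
python3 - <<'E'
from h import *
t=cam('top');g=cv2.cvtColor(t['frame'],cv2.COLOR_RGB2HSV).astype(int);s=cam('scene')
for ce,st,l in blobs(g[...,2]<50,20,400,(170,260,260,370)):print('knob',ce,st,onz(t,ce,.038))
k=t['frame'].astype(int)
f=cv2.blur(k[225:275,275:325].astype(np.float32).mean(2),(2,2));ys,xs=np.where(f<155);print('dark px in pot',[(x+275,y+225) for x,y in zip(xs,ys)][:40])
print('s2 top expected',proj(t,(.5717,.0386,.08)))
E
```

```text
time: 41.12
position: [0.4299, 0.271, 0.2344]
tcp_rot: [-3.142, -0.0, 0.163]
force: [0.6, 0.4, -0.4]
grip_width: 0.06
grip_force: 0.0
time: 41.75
position: [0.4309, 0.2705, 0.1454]
tcp_rot: [-3.141, -0.001, 0.163]
force: [-0.7, 0.8, -0.1]
grip_width: 0.06
grip_force: 0.0
t41.8 [0.4309 0.2705 0.1454] yaw9.3 tilt [-1.8e+02 -1.0e-01] w0.0600 gf0.0 F [-0.7  0.8 -0.1] j [0.44 0.42 1.71 0.   1.01 1.85]
twist 0.0 then tool d mm [ -1.7   0.2 134.4]
dark px in pot [(np.int64(275), np.int64(225)), (np.int64(276), np.int64(225)), (np.int64(277), np.int64(225)), (np.int64(278), np.int64(225)), (np.int64(279), np.int64(225)), (np.int64(280), np.int64(225)), (np.int64(281), np.int64(225)), (np.int64(282), np.int64(225)), (np.int64(283), np.int64(225)), (np.int64(284), np.int64(225)), (np.int64(285), np.int64(225)), (np.int64(286), np.int64(225)), (np.int64(287), np.int64(225)), (np.int64(288), np.int64(225)), (np.int64(314), np.int64(225)), (np.int64(315), np.int64(225)), (np.int64(316), np.int64(225)), (np.int64(317), np.int64(225)), (np.int64(318), np.int64(225)), (np.int64(319), np.int64(225)), (np.int64(320), np.int64(225)), (np.int64(321), np.int64(225)), (np.int64(322), np.int64(225)), (np.int64(323), np.int64(225)), (np.int64(324), np.int64(225)), (np.int64(275), np.int64(226)), (np.int64(276), np.int64(226)), (np.int64(277), np.int64(226)), (np.int64(278), np.int64(226)), (np.int64(279), np.int64(226)), (np.int64(280), np.int64(226)), (np.int64(281), np.int64(226)), (np.int64(282), np.int64(226)), (np.int64(283), np.int64(226)), (np.int64(284), np.int64(226)), (np.int64(285), np.int64(226)), (np.int64(286), np.int64(226)), (np.int64(287), np.int64(226)), (np.int64(288), np.int64(226)), (np.int64(314), np.int64(226))]
s2 top expected [302.26913375 258.74575188]
```

```bash
python3 -m jog '[[[-0.0015,0,0.03],0],[[0,0,0.03],0],[[0,0,0.03],0],[[0,0,0.025],0],[[0,0,0.012],0],[[0,0,0.006],0],[[0,0,0],0],[[0,0,0],0]]'
python3 -m jog '[[[0,0,0],0],[[0,0,0],0],[[0,0,0],0],[[0,0,0],0],[[0,0,0],0],[[0,0,0],0]]' 0.01 50
python3 -m jog '[[[0,0,-0.01],0],[[0,0,-0.03],0],[[0,0,-0.03],0],[[0,0,-0.03],0],[[0,0,-0.03],0],[[0,0,-0.03],0],[[0,0,-0.03],0],[[0,0,-0.02],0],[[0,0,0],0],[[0,0,0],0]]'
python3 go.py .607 .0443 .22 9.3
```

```text
time: 42.85
position: [0.4294, 0.2702, 0.0121]
tcp_rot: [-3.141, -0.001, 0.163]
force: [0.2, -0.2, 0.0]
grip_width: 0.0601
grip_force: 0.0
time: 43.6
position: [0.429, 0.27, 0.0114]
tcp_rot: [3.142, -0.0, 0.163]
force: [-0.6, -0.6, 2.6]
grip_width: 0.0253
grip_force: 50.0
time: 44.85
position: [0.4285, 0.2698, 0.2208]
tcp_rot: [3.141, 0.001, 0.163]
force: [-0.6, -0.2, -2.3]
grip_width: 0.0248
grip_force: 50.0
t44.9 [0.4285 0.2698 0.2208] yaw9.3 tilt [1.8e+02 1.0e-01] w0.0248 gf50.0 F [-0.6 -0.2 -2.3] j [0.44 0.32 1.62 0.   1.2  1.85]
twist 0.0 then tool d mm [139.7 251.4   0.8]
```

```bash
python3 -m jog '[[[0.014,0.0251,0],0],[[0.014,0.0251,0],0],[[0.014,0.0251,0],0],[[0.014,0.0251,0],0],[[0.014,0.0251,0],0],[[0.014,0.0251,0],0],[[0.014,0.0251,0],0],[[0.014,0.0251,0],0],[[0.014,0.0251,0],0],[[0.014,0.0251,0],0]]'
python3 -m jog '[[[0,0,0.03],0],[[0,0,0.03],0],[[0,0,0],0],[[0,0,0],0],[[0,0,0],0]]'
python3 go.py .607 .0443 .1264 9.3
python3 - <<'E'
from h import *
s=cam('scene');save(s,'s7.png',(210,130,390,300),4)
E
```

```text
time: 46.1
position: [0.6077, 0.0442, 0.2199]
tcp_rot: [-3.141, 0.002, 0.163]
force: [0.7, 0.3, -2.7]
grip_width: 0.025
grip_force: 50.0
time: 46.72
position: [0.6084, 0.0451, 0.1625]
tcp_rot: [3.141, -0.002, 0.163]
force: [0.1, -0.8, -2.2]
grip_width: 0.025
grip_force: 50.0
t46.7 [0.6084 0.0451 0.1625] yaw9.3 tilt [ 1.8e+02 -1.0e-01] w0.0250 gf50.0 F [ 0.1 -0.8 -2.2] j [-0.02  0.52  1.45  0.    1.17  1.38]
twist 0.0 then tool d mm [-1.6  0.6 36.1]
```

View pics/s7.png

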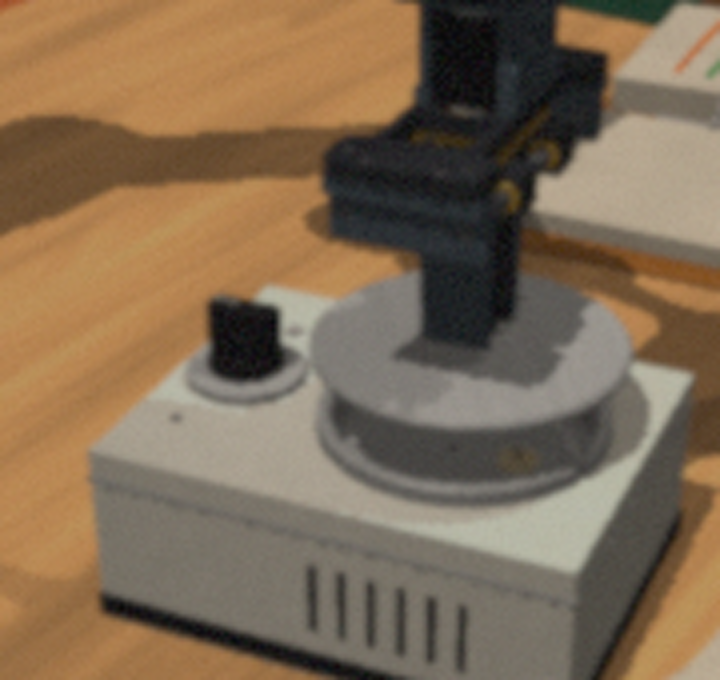

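The lid is level above the pot with rim and lid concentric (lid edges 312–632, rim 318–610 lower down). I lower it.

```bash
python3 -m jog '[[[-0.0015,0.0006,0.015],0],[[0,0,0.012],0],[[0,0,0.004],0],[[0,0,0],0],[[0,0,0],0]]'
python3 -m jog '[[[0,0,0.002],0],[[0,0,0.002],0],[[0,0,0.001],0],[[0,0,0],0]]'; python3 go.py .607 .0443 .1264 9.3
```

```text
time: 47.4
position: [0.6067, 0.0442, 0.1307]
tcp_rot: [3.141, -0.0, 0.163]
force: [0.8, 0.4, -1.9]
grip_width: 0.0246
grip_force: 50.0
time: 47.9
position: [0.6066, 0.0442, 0.1264]
tcp_rot: [3.141, -0.001, 0.163]
force: [-5.2, 0.5, 13.6]
grip_width: 0.0249
grip_force: 50.0
t47.9 [0.6066 0.0442 0.1264] yaw9.3 tilt [180.  -0.] w0.0249 gf50.0 F [-5.2  0.5 13.6] j [-0.03  0.56  1.49 -0.    1.09  1.38]
twist 0.0 then tool d mm [ 0.5 -0.   0. ]
```

Seated at the expected height. I release, retreat clear and check the fit.

```bash
python3 -m jog '[[[0,0,0],0],[[0,0,0],0],[[0,0,0],0],[[0,0,0],0],[[0,0,-0.02],0],[[0,0,-0.03],0],[[0,0,-0.03],0],[[0,0,-0.03],0]]' 0.06
python3 -m jog '[[[-0.02,0.03,0],0],[[-0.02,0.03,0],0],[[-0.02,0.03,0],0],[[-0.02,0.03,0],0],[[-0.02,0.03,0],0],[[-0.02,0.03,0],0],[[-0.02,0.03,0],0],[[0,0,0],0],[[0,0,0],0]]'
python3 go.py
python3 - <<'E'
from h import *
t=cam('top');s=cam('scene')
a=t['frame'][195:325,245:365];b=s['frame'][190:300,225:395]
A=cv2.resize(a,(360,390),interpolation=2);B=cv2.resize(b,(440,285),interpolation=2)
o=np.zeros((390,800,3),np.uint8);o[:,:360]=A;o[:285,360:]=B;cv2.imwrite('pics/c8.png',o[...,::-1])
g=cv2.cvtColor(t['frame'],cv2.COLOR_RGB2HSV).astype(int)
for ce,st,l in blobs(g[...,2]<50,20,600,(260,200,345,320)):print('black',ce,st,onz(t,ce,.153),onz(t,ce,.149))
# lid by warm-grey vs bluish housing
k=cv2.blur(t['frame'],(3,3)).astype(int);m=(k[...,0]-k[...,2]>2)&(k[...,0]-k[...,2]<25)
for ce,st,l in blobs(m,2000,8000,(256,195,346,285)):
    p=cv2.findContours(cv2.morphologyEx(l.astype(np.uint8),cv2.MORPH_OPEN,np.ones((7,7))),0,1)[0];p=max(p,key=len)
    w=np.array([onz(t,q[0],.118)[:2] for q in p],np.float32);print('lid',ce,st,cv2.fitEllipse(w))
E
```

```text
time: 48.9
position: [0.6063, 0.0442, 0.2363]
tcp_rot: [-3.142, 0.0, 0.163]
force: [-0.1, -0.3, -0.5]
grip_width: 0.0599
grip_force: 0.0
time: 50.02
position: [0.5024, -0.1855, 0.2354]
tcp_rot: [-3.141, -0.0, 0.162]
force: [-0.4, 0.4, 0.3]
grip_width: 0.0604
grip_force: 0.0
t50.0 [ 0.5024 -0.1855  0.2354] yaw9.3 tilt [-180.   -0.] w0.0604 gf0.0 F [-0.4  0.4  0.3] j [-0.47  0.35  1.54  0.    1.26  0.94]
black [299.5 240. ] [296, 236, 8, 9, 60] [0.6051736  0.04464377 0.153     ] [0.60595217 0.044756   0.149     ]
black [307.1 292.9] [300, 285, 15, 17, 181] [0.47963789 0.02384233 0.153     ] [0.48000936 0.0238871  0.149     ]
lid [300.  247.5] [256, 195, 90, 90, 5426] ((0.584662675857544, 0.04242149367928505), (0.192620187997818, 0.21488648653030396), 132.9769287109375)
```

View pics/c8.png

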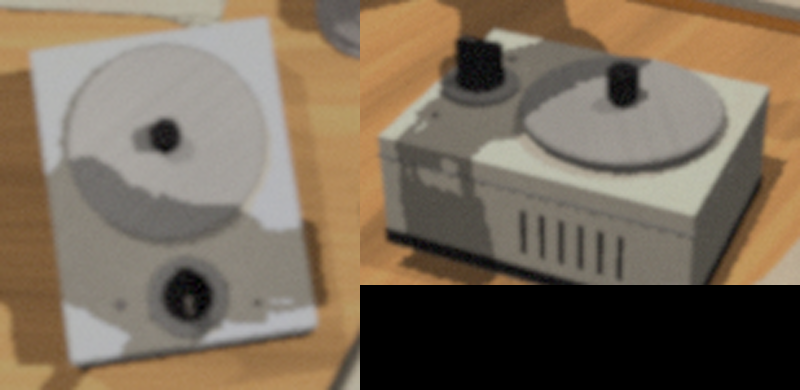

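The lid lies flat and covers the rim. It sits about 2 mm from the averaged pot centre, against a 5 mm overhang. Next is the dial.

```bash
python3 go.py .4813 .0246 .2 9.3
python3 -m jog '[[[0.0013,-0.0211,0.0035],0],[[0.0013,-0.0211,0.0035],0],[[0.0013,-0.0211,0.0035],0],[[0.0013,-0.0211,0.0035],0],[[0.0013,-0.0211,0.0035],0],[[0.0013,-0.0211,0.0035],0],[[0.0013,-0.0211,0.0035],0],[[0.0013,-0.0211,0.0035],0],[[0.0013,-0.0211,0.0035],0],[[0.0013,-0.0211,0.0035],0]]' 0.038
python3 -m jog '[[[0,0,0.02],0],[[0,0,0],0],[[0,0,0],0]]'
python3 go.py .4813 .0246 .126 9.3
```

```text
t50.1 [ 0.5026 -0.185   0.2354] yaw9.4 tilt [-180.   -0.] w0.0600 gf0.0 F [ 0.7 -0.   0. ] j [-0.46  0.35  1.54  0.    1.26  0.94]
twist 0.1 then tool d mm [  12.8 -210.3   35.4]
time: 51.38
position: [0.4803, 0.0265, 0.2002]
tcp_rot: [-3.142, 0.0, 0.164]
force: [0.7, 0.1, 1.2]
grip_width: 0.0379
grip_force: 0.0
time: 51.75
position: [0.481, 0.025, 0.1809]
tcp_rot: [3.142, -0.0, 0.163]
force: [-0.8, 0.4, 0.8]
grip_width: 0.038
grip_force: 0.0
t51.8 [0.481  0.025  0.1809] yaw9.3 tilt [180.  -0.] w0.0380 gf0.0 F [-0.8  0.4  0.8] j [-0.07  0.33  1.73 -0.    1.07  1.34]
twist 0.0 then tool d mm [ 0.3  0.4 54.9]
```

```bash
cat > k.py <<'E'
from h import *
s=cam('scene');h=cv2.cvtColor(s['frame'],cv2.COLOR_RGB2HSV).astype(int)
print('scene knob expected (centre mid-height)',proj(s,(.6066,.0442,.137)).round(1))
for ce,st,l in blobs(h[...,2]<55,30,2500,(240,195,365,250)):print('scene black',ce,st)
E
python3 k.py
python3 -m jog '[[[0,0,0.02],0],[[0,0,0.02],0],[[0,0,0.01],0],[[0,0,0.004],0],[[0,0,0],0]]'
python3 -m jog '[[[0,0,0],0],[[0,0,0],0],[[0,0,0],0],[[0,0,0],0],[[0,0,0],0]]' 0.003 30
python3 go.py
```

```text
scene knob expected (centre mid-height) [325.4 223.4]
scene black [270.9 214.7] [263, 205, 18, 20, 308]
scene black [326.1 222.4] [321, 215, 11, 16, 156]
time: 52.42
position: [0.4812, 0.0246, 0.1267]
tcp_rot: [3.142, -0.0, 0.163]
force: [0.9, -0.2, 0.2]
grip_width: 0.0381
grip_force: 0.0
time: 53.05
position: [0.4812, 0.0241, 0.1267]
tcp_rot: [3.141, -0.0, 0.163]
force: [-1.1, -4.7, 3.0]
grip_width: 0.0137
grip_force: 30.0
t53.0 [0.4812 0.0241 0.1267] yaw9.3 tilt [179.9  -0. ] w0.0137 gf30.0 F [-1.1 -4.7  3. ] j [-0.07  0.41  1.8  -0.    0.93  1.33]
```

The dial is gripped (13.7 mm). Turning it clockwise.

```bash
python3 -m jog '[[[0,0,0],9],[[0,0,0],9],[[0,0,0],9],[[0,0,0],9],[[0,0,0],9],[[0,0,0],9],[[0,0,0],9],[[0,0,0],6],[[0,0,0],0],[[0,0,0],0]]'
python3 go.py
```

```text
time: 54.3
position: [0.4815, 0.0246, 0.1267]
tcp_rot: [-3.141, -0.001, -1.039]
force: [2.9, 1.6, 5.2]
grip_width: 0.0137
grip_force: 30.0
t54.3 [0.4815 0.0246 0.1267] yaw-59.5 tilt [-179.9   -0. ] w0.0137 gf30.0 F [2.9 1.6 5.2] j [-0.07  0.41  1.8   0.    0.93  2.54]
```

```bash
python3 -m jog '[[[0,0,0],0],[[0,0,0],0],[[0,0,0],0],[[0,0,-0.01],0],[[0,0,-0.02],0],[[0,0,-0.03],0],[[0,0,-0.03],0],[[0,0,-0.03],0],[[0,0,0],0]]' 0.034
python3 go.py .42 -.25 .25 -59.5
```

```text
time: 55.42
position: [0.482, 0.0245, 0.2489]
tcp_rot: [-3.138, -0.002, -1.041]
force: [0.0, -1.1, -1.0]
grip_width: 0.034
grip_force: 0.0
t55.4 [0.482  0.0245 0.2489] yaw-59.7 tilt [-1.798e+02 -1.000e-01] w0.0340 gf0.0 F [ 0.  -1.1 -1. ] j [-0.07  0.25  1.64 -0.    1.25  2.54]
twist -0.2 then tool d mm [205.1 192.8  -1.1]
```

```bash
python3 -m jog '[[[0.02,0.019,0],0],[[0.02,0.019,0],0],[[0.02,0.019,0],0],[[0.02,0.019,0],0],[[0.02,0.019,0],0],[[0.02,0.019,0],0],[[0.02,0.019,0],0],[[0.02,0.019,0],0],[[0.02,0.019,0],0],[[0.02,0.019,0],0]]'
python3 k.py
python3 - <<'E'
from h import *
t=cam('top');g=cv2.cvtColor(t['frame'],cv2.COLOR_RGB2HSV).astype(int)
for ce,st,l in blobs(g[...,2]<50,20,600,(260,200,345,320)):print('black',ce,st,onz(t,ce,.153).round(4))
s=cam('scene');h=cv2.cvtColor(s['frame'],cv2.COLOR_RGB2HSV).astype(int)
for ce,st,l in blobs(h[...,2]<55,100,600,(250,195,295,235)):
    r=[(int(np.ptp(np.where(l[y])[0]))+1) for y in range(st[1],st[1]+st[3])];print('dial widths by row',r)
for z,a in((.149,9.3),(.149,-59.5)):
    d=.02*np.array([np.cos(np.radians(a)),np.sin(np.radians(a)),0]);c=np.array([.4815,.0245,z]);print(a,proj(s,c-d).round(1),proj(s,c+d).round(1))
for n,p0,p1 in(('flask',(189,213),0),('cstick',(367,200),0),('glass',(438,214),0)):print(n,np.abs(t['frame'].astype(int)-np.load('t.npy')).mean(2)[p0[1]-12:p0[1]+12,p0[0]-12:p0[0]+12].mean().round(1))
E
```

```text
time: 56.68
position: [0.4173, -0.2446, 0.2461]
tcp_rot: [3.141, 0.001, -1.041]
force: [0.8, -0.6, 0.2]
grip_width: 0.0341
grip_force: 0.0
scene knob expected (centre mid-height) [325.4 223.4]
scene black [270.8 215.9] [262, 203, 19, 22, 244]
scene black [326.1 222.3] [321, 215, 11, 16, 157]
black [299.4 240. ] [296, 236, 8, 9, 59] [0.6052 0.0449 0.153 ]
black [307.5 293.4] [300, 286, 15, 16, 176] [0.4785 0.0229 0.153 ]
dial widths by row [5, 6, 6, 7, 7, 7, 7, 8, 8, 8, 8, 9, 12, 15, 17, 19, 19, 19, 19, 18, 15, 10]
9.3 [262.  204.2] [278.7 207.8]
-59.5 [271.4 201.7] [269.1 210.5]
flask 2.2
cstick 1.8
glass 1.8
```

```bash
python3 -c "
from rig import arm
print(arm.job_done())"
```

```text
the job is handed in; nothing more can be done
None
```

The job is handed in at about 57 s: all three stubs on the bar are in the pot, the lid lies flat and covers it, and the dial is on. The shortest stub (stub 2) was released inside the pot but couldn't be seen there in the camera images, and the hand-in gave no verdict.

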